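Close the latch clamp of the glue press

ROBOT

A 6-joint arm with a two-finger parallel gripper is mounted at the origin on the work surface. World frame = base frame: x ahead of the robot, y to its left, z up, the work surface at z = 0. Lengths are in m, angles in rad, forces in N, time in s.
With the tool pointing down it reaches from about 0.325 to 0.85 m from the base axis. Payload 15.5 kg.
Tool frame: the origin (TCP) lies at the very end of the fingers, on their centre line; the grasp point (between the pads) lies 19 mm behind it; z points along the fingers, y is the line along which they close (so a half turn about z gives the same grasp; the last joint's range is limited). The gripper opens to 91 mm and grips with 3 to 60 N. Pads are 32 mm wide; open, the fingers measure 118 mm over their backs; the gripper's body (76 mm by 178 mm) begins 60 mm behind the grasp point.
Start: joints at [1.198, 0.494, 1.345, -0, 1.302, -0.096], TCP at [0.171, 0.601, 0.214] pointing down, gripper open.
Joint ranges: [-2.91, 2.91], [-0.82, 2.16], [0.22, 2.67], [-1.22, 4.37], [0.12, 2.79], [-3.08, 3.08]. Speed limits (rad/s): [1.89, 1.89, 2.57, 3.01, 3.01, 3.01].

INTERFACE

Orientations are given as a 3x3 rotation matrix whose columns are the frame's x, y, z axes.
In Python, from plant import * gives the robot as it stands.
- The arm moves only by the tool move_arm, never from a script. Its argument "steps" is a list of rows, each a list of 7 numbers: the closure in counts, from 0 (fully open) to 255 (shut), then the shift along the tool's x, y, z in m, then the turn, a rotation vector about the tool's x, y, z in degrees. In form: [[fingers, dx, dy, dz, ax, ay, az], ...]. A call has 1 to 5 rows; each row is the pose to reach, as a shift and turn from the pose commanded when the call began, along the tool's axes at that moment; what a row does not reach only later rows make up. A row lasts 1/8 s, in which the tool goes at most 62.5 mm and 10.7 degrees, less where a joint would pass 70% of its speed; a pose out of reach is approached as far as the arm can. A call with a gripper value outside its range is refused whole. The fingers move at their own pace and stop on an object; "squeeze" is the grip in N (left out, the last holds). Time passes only in rows, so rows that repeat a pose let the fingers close. It gives the time, the measured TCP pose, the force, the opening and the grip force at its end, in the units of the state.
- observe(): the state, without advancing time (a new reading comes with each control period).
- grab_frame(name): name is "side" or "top"; returns a dict with "img" (384x512x3 uint8, red, green, blue), "K" (3x3 intrinsics, pixels), "pose" (4x4, takes a point from camera to world coordinates). Camera axes: x right, y up, looking along -z (the intrinsics and any distortion apply to the point x, -y, -z); pixel columns grow to the right and rows downward; lengths in m; the calibration is good to about 2 mm. A picture is of the moment at which its call begins. There is no depth.
- job_done(): hands the job in; it is judged then, once.
The state is a dict: "t": time; "q": joint angles; "qd": joint speeds; "tau": joint torques, N m; "eef_pos": TCP position; "ee_rot": TCP orientation; "wrist_force": force on the tool from outside, world axes, zero at the start; "wrist_torque": the same for the moment, N m; "finger_gap": finger opening in m; "finger_force": force on a finger pad.
Only numpy, scipy, OpenCV 4.12 (cv2) and the standard library are available. Lean on these libraries where they do the work, as an engineer would, in place of code of your own. Each camera call takes 0.05 s, during which the arm holds its last target. There are 200 camera calls.

TASK

Clamp the two glued laths in the small glue press: with the lever still standing open, tip the clamp's upright wire loop down over the hooked keeper on the sliding jaw, then push the lever over and all the way down past its toggle point, so that the jaw is drawn up and the clamp stays locked by itself when you let go. Leave the other things on the bench where they are.

Things in the scene. Friction and masses are not known exactly. Their poses are not given: they have to be found in the camera images.
- pivot (a point): glue press, fixed: middle of the lever's hinge pin, 60 mm above the bench. Axes = press axes, used in all entries: z up, x level along the pin to the far side (away from the robot), y level from the clamp to the keeper. Under it a plywood base 240 (x) by 460 (y) by 15 mm, centred here, and a fence, top 40 mm over the bench, x -60 to 60, y -48 to 26 mm, two steel cheeks (x +-20, to 72 mm).
- lamp (a point): middle of the underside of the lamp bar that runs along y over the whole clamp: 15 mm nearer the robot (-x) than the pivot, 282 mm over the bench, 22 mm wide, 16 mm deep, 450 mm long; at both ends (y +-215) 14 mm arms go back to posts at x 105 mm. An upright tool at the clamp strikes it: lean the tool 20 to 50 degrees, upper end towards the robot (-x).
- laths (a point): middle of the top of the two glued laths, fixed between fence and jaw: 220 mm along x, 49 mm along y, top 45 mm over the bench.
- grip (a point): point on the axis of the lever's rubber grip, 85 mm from the hinge pin. Grip: round rod, 22 mm diameter, from 44 to 125 mm from the pin; below it a flat steel neck 20 mm wide. The lever swings in the press's plane x = 0 only.
- lever (a joint): 0 to 1.745 rad. 0: open, grip leaning 15 deg from vertical to the keeper (+y). Grows as the grip swings over and down to -y; 1.745: locked at its stop, grip 5 deg above level, pointing to -y (grip's angle above +y = 1.309 + value). Loop hooked: toggle near 1.38, before it springs push the lever back, past it they hold it down. Needs up to about 8 N at the grip. The unhooked lever stays put (friction).
- bar (a point): middle of the loop's crossbar. The loop is a U of 8 mm steel wire: crossbar along x, 82 mm between the legs' centre lines; legs 131 mm long at x -41 and 41 mm, hinged to the lever on a pin 32 mm from the lever's hinge pin (direction from hinge pin to loop pin: 1.658 + lever, angle above +y).
- loop (a joint): loop against lever, rad, grows as the crossbar rises. Legs' angle above +y = loop + lever - 0.349. It starts standing up (legs 70 to 100 deg above +y), held by slight friction; tipped to +y below about 60 deg it falls by its own weight (0.12 kg). With the lever at 0 to 0.1 the crossbar comes down clear outside (+y of) the keeper and lies on the jaw's top at loop about 0. Pushing it hardly moves the lever.
- keeper (a point): seat of the crossbar's middle when hooked: outer (+y) foot of the keeper, 4 mm above the jaw's flat top, 50 mm over the bench; moves with the jaw; press axes. Keeper: steel hook 26 mm wide in x, stem on the -y side, top 22 mm higher than this point, lip reaching 5 mm to +y. Jaw block: x -60 to 60, y -26 to 29 mm from here. The crossbar can be pressed beside the keeper, e.g. at x -38 mm.
- jaw (a joint): travel of the sliding jaw towards the laths (-y), m. 0: held off by springs (2500 N/m); about 0.008 with the clamp locked, its pad closed on the laths.
- glue_jar: amber glass jar with a dark lid, 60 mm diameter, 85 mm tall, standing on the press's base board at its far side; origin at the centre of its underside. Not part of the job.
- screwdriver: screwdriver, 190 mm long, lying on the bench between robot and press; origin under it. Not part of the job.
- hammer: hammer, 280 mm long, lying right of the press; origin under it. Not part of the job.
- oil_bottle: green glass bottle, 68 mm diameter, 190 mm tall, standing beside the press's right end; origin at the centre of its underside. Not part of the job.
- tin_mug: steel mug, 80 mm diameter, 85 mm tall, standing beside the press's left end; origin at the centre of its underside. Not part of the job.
- plane: wooden hand plane, 200 mm long, lying left of the press; origin at the centre of its underside. Not part of the job.
- offcut: wood offcut 100 x 50 x 30 mm lying beside the press's right end; origin at the centre of its underside. Not part of the job.

How it is judged:
On the way, in this order (a step that is already met when the one before it is completed fails the run):
1. the loop's crossbar lies down on the jaw's outer side of the keeper while the lever still stands open (z of bar in the frame of keeper between -0.006 and 0.012 m and y of bar in the frame of keeper between -0.006 and 0.018 m and value of joint lever below 0.5 rad), for 0.2 s.
2. the lever is pushed past its toggle point with the loop hooked and the jaw drawn up (value of joint lever above 1.5 rad and value of joint jaw above 0.005 m), for 0.2 s.
At the end, for the whole second after the job is handed in: The lever rests locked (over 1.6 rad, fully down past the toggle), the loop's crossbar sits behind the keeper (6 mm below to 12 mm above, 6 mm inside to 18 mm outside of the seat), the jaw is drawn up by more than 5 mm, the lever is still and nothing else was moved by more than 40 mm or tipped over (value of joint lever above 1.6 rad and value of joint jaw above 0.005 m and z of bar in the frame of keeper between -0.006 and 0.012 m and y of bar in the frame of keeper between -0.006 and 0.018 m and velocity of joint lever between -0.1 and 0.1 rad/s); the robot touches nothing.
It fails at once if something else on the bench is moved more than 40 mm (distance of any of glue_jar, screwdriver, hammer, oil_bottle, tin_mug, plane, offcut from where it was at the start of the episode above 0.04 m).
It fails at once if the jar, bottle or mug is tipped over (angle between any of glue_jar, oil_bottle, tin_mug's own z axis and vertical above 0.6 rad).
It also fails if it takes over 48 s, if anything falls off the work surface, if the arm or the gripper's body presses on something with over 40 N, if the wrist force passes 120 N, or if a joint passes its speed limit or range.

## Working session

There is one attempt and no reset: what is moved stays moved. The work goes in short steps, Python scripts to look and compute and a tool call to move; the robot and the scene stay as the last step left them, time stands still between calls to the robot, and variables do not carry over. Pictures are saved under pics/ and viewed, at most 10 in all, crops included, and the job is handed in when it is done.

Besides the shell and the picture viewer there is one more tool, called after "Emit:" as name(argument=value, ...), one argument or row to a line, values as JSON. move_arm: Moves the arm, as the interface text tells. Its arguments: {"type":"object","properties":{"steps":{"type":"array"},"squeeze":{"type":"number"}},"required":["steps"]}

```bash
mkdir -p pics; cat > h.py <<'E'
from plant import *
import numpy as np, cv2
def ray(f,u,v):
    K=np.array(f["K"]);P=np.array(f["pose"])
    d=np.linalg.inv(K)@[u,v,1]; d=np.array([d[0],-d[1],-d[2]])
    return P[:3,3],P[:3,:3]@d
def onz(f,u,v,z):
    o,d=ray(f,u,v); return o+d*(z-o[2])/d[2]
def proj(f,p):
    K=np.array(f["K"]);P=np.array(f["pose"])
    c=P[:3,:3].T@(np.array(p)-P[:3,3]); c=K@[c[0],-c[1],-c[2]]; return c[:2]/c[2]
def tri(f,a,g,b):
    o1,d1=ray(f,*a);o2,d2=ray(g,*b)
    s=np.linalg.lstsq(np.c_[d1,-d2],o2-o1,rcond=None)[0]
    p,q=o1+d1*s[0],o2+d2*s[1]; return (p+q)/2,np.linalg.norm(p-q)
E
python3 - <<'E'
from h import *
for n in("side","top"):
    f=grab_frame(n); cv2.imwrite(f"pics/{n}0.png",cv2.resize(f["img"][:,:,::-1],(800,600),interpolation=cv2.INTER_CUBIC))
    print(n,np.round(f["K"],1).tolist(),np.round(f["pose"],3).tolist(),[k for k in f])
s=observe();print(s["t"],s["eef_pos"],np.round(s["ee_rot"],3).tolist(),s["wrist_force"],s["finger_gap"])
E
```

```text
side [[418.2, 0.0, 254.7], [0.0, 418.2, 192.0], [0.0, 0.0, 1.0]] [[0.908, 0.311, -0.282, 0.18], [-0.419, 0.658, -0.626, -0.839], [-0.009, 0.686, 0.727, 1.187], [0.0, 0.0, 0.0, 1.0]] ['img', 'K', 'pose']
top [[365.3, 0.0, 255.3], [0.0, 365.3, 194.9], [0.0, 0.0, 1.0]] [[0.043, 0.976, -0.213, 0.298], [-0.999, 0.043, -0.004, -0.018], [0.005, 0.213, 0.977, 1.486], [0.0, 0.0, 0.0, 1.0]] ['img', 'K', 'pose']
0.1 [0.17064834 0.60090235 0.21340346] [[-0.962, 0.273, -0.0], [0.273, 0.962, -0.001], [0.0, -0.001, -1.0]] [ 0.02842483 -0.84282989 -0.85627519] 0.09121239933875977
```

View pics/side0.png

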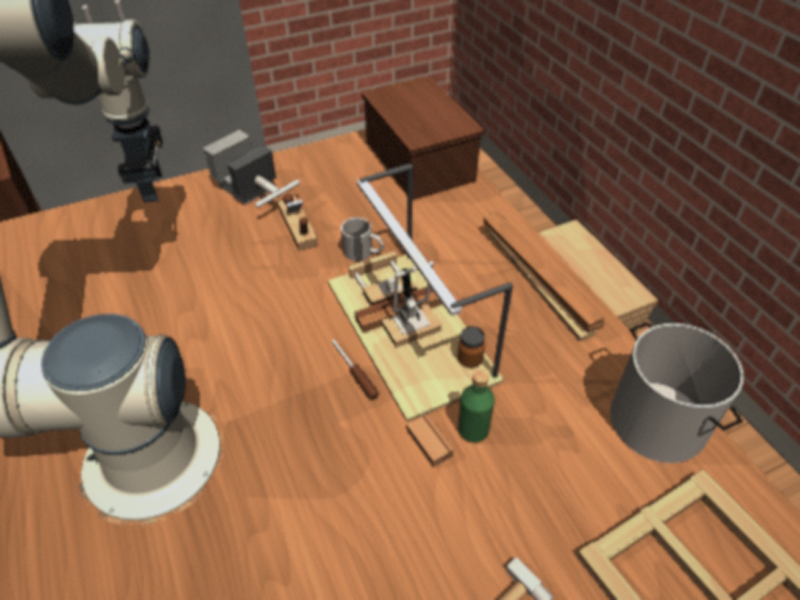

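View pics/top0.png

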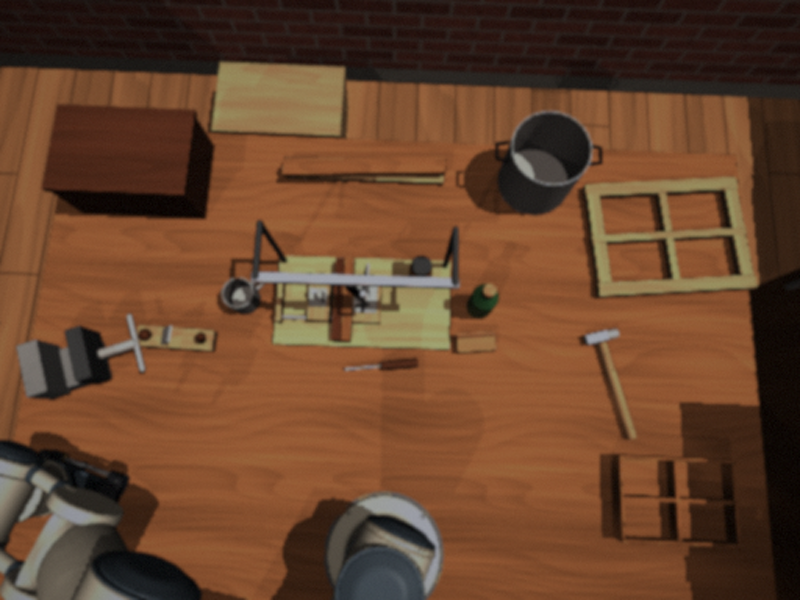

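The press lies at about (365,300) in the top view and (410,300) in the side view (800-px scale), under the light lamp bar, with the keeper to its left. I'll zoom in on both.

```bash
python3 - <<'E'
from h import *
out=[]
for n,(x0,y0,x1,y1) in(("side",(200,100,330,270)),("top",(165,135,315,235))):
    f=grab_frame(n); c=f["img"][y0:y1,x0:x1,::-1]
    k=600/(y1-y0) if n=="side" else 800/(x1-x0)
    cv2.imwrite(f"pics/{n}1.png",cv2.resize(c,None,fx=k,fy=k,interpolation=cv2.INTER_CUBIC)); print(n,k)
E
```

```text
side 3.5294117647058822
top 5.333333333333333
```

View pics/side1.png

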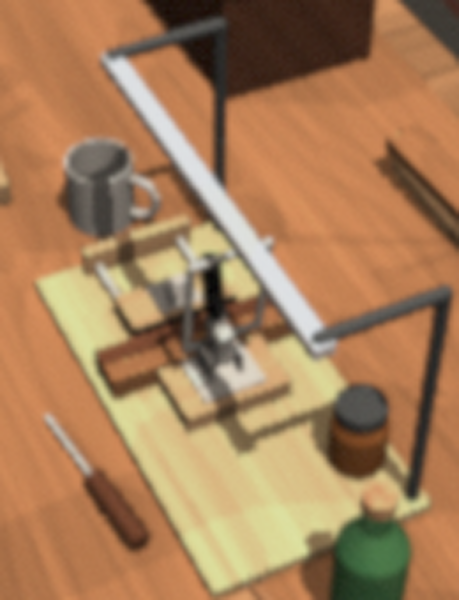

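View pics/top1.png

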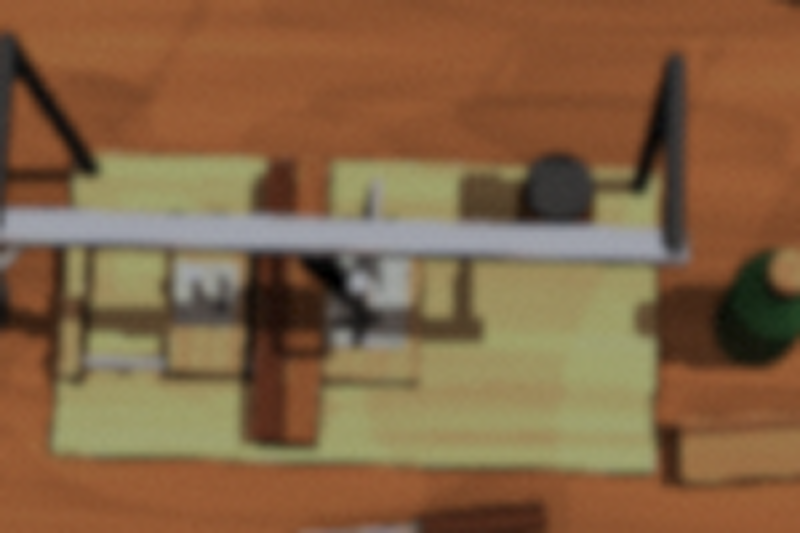

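The side crop shows the board's corners at (38,283), (215,590) and (428,500). The loop is upright, with its crossbar running from (193,266) to (268,242), and the black grip tops out at (213,258). In the top crop, the corners are (50,455), (655,470) and (72,153).

```bash
python3 - <<'E'
from h import *
fs,ft=grab_frame("side"),grab_frame("top")
S=lambda u,v:(200+u/3.5294,100+v/3.5294)
T=lambda u,v:(165+u/5.3333,135+v/5.3333)
B={}
for n,p in dict(nl=(50,455),nr=(655,470),fl=(72,153)).items(): B[n]=onz(ft,*T(*p),.015);print("top",n,B[n].round(3))
C={}
for n,p in dict(nl=(38,283),nr=(215,590),fr=(428,500)).items(): C[n]=onz(fs,*S(*p),.015);print("side",n,C[n].round(3))
# board yellow mask minAreaRect: on rectified plane
for f,nm in((fs,"s"),(ft,"t")):
    # rectify plane z=.015 at 1mm/px : X .3..0.8, Y -.3..0.4
    g=[(0.3,-.3),(.8,-.3),(.8,.4),(.3,.4)]
    src=np.float32([proj(f,(*p,.015)) for p in g]); dst=np.float32([((p[1]+.3)*1000,(p[0]-.3)*1000) for p in g])
    M=cv2.getPerspectiveTransform(src,dst); im=cv2.warpPerspective(f["img"],M,(700,500))
    hsv=cv2.cvtColor(im,cv2.COLOR_RGB2HSV)
    m=cv2.inRange(hsv,(22,60,120),(40,255,255)); m=cv2.morphologyEx(m,cv2.MORPH_OPEN,np.ones((5,5)))
    n,l,st,_=cv2.connectedComponentsWithStats(m)
    m=np.isin(l,[i for i in range(1,n) if st[i,4]>600])
    pts=np.argwhere(m)[:,::-1].astype(np.float32)
    r=cv2.minAreaRect(pts); print(nm,r, "centre",r[0][1]/1000+.3,r[0][0]/1000-.3)
for n,a,h in(("lamp ends side",(103,55),.298),("",(320,350),.282)): print(n,onz(fs,*S(*a),.29))
for a in((3,225),(685,243)): print("lamp top",onz(ft,*T(*a),.298))
E
```

```text
top nl [0.499 0.311 0.015]
top nr [ 0.507 -0.149  0.015]
top fl [0.738 0.315 0.015]
side nl [0.504 0.302 0.015]
side nr [ 0.51  -0.148  0.015]
side fr [ 0.743 -0.143  0.015]
s ((380.4898681640625, 321.211669921875), (236.80105590820312, 460.52630615234375), 89.26547241210938) centre 0.621211669921875 0.0804898681640625
t ((384.1405029296875, 323.2085266113281), (238.9805450439453, 458.18988037109375), 89.37893676757812) centre 0.6232085266113281 0.0841405029296875
lamp ends side [0.6023335  0.31179061 0.29      ]
 [ 0.60981898 -0.1375375   0.29      ]
lamp top [0.60426815 0.29048485 0.298     ]
lamp top [ 0.61158435 -0.13907823  0.298     ]
```

```bash
cat >> h.py <<'E'
a=np.radians(0.8); c,s_=np.cos(a),np.sin(a)
RP=np.array([[c,-s_,0],[s_,c,0],[0,0,1]]); PV=np.array([.622,.082,.06])
toP=lambda p:RP.T@(np.array(p)-PV); toW=lambda p:PV+RP@np.array(p)
def onx(f,u,v,x):
    o,d=ray(f,u,v); o=toP(o); d=RP.T@d; return o+d*(x-o[0])/d[0]
def state():
    s=observe(); p=toP(s["eef_pos"]); R=RP.T@np.array(s["ee_rot"])
    print("t",round(s["t"],2),"Ppos mm",(p*1000).round(1),"z",R[:,2].round(3),"y",R[:,1].round(3),"F",np.round(s["wrist_force"],1)); return p,R
E
python3 - <<'E'
from h import *
from scipy.spatial.transform import Rotation as Ro
fs=grab_frame("side");ft=grab_frame("top")
S=lambda u,v:(200+u/3.5294,100+v/3.5294)
for n,uv,x in(("nearcorner",(190,268),-.041),("farcorner",(268,241),.041),("griptop",(212,260),0),("gripbase",(217,312),0),("keeper top(168,285)",(172,283),0)):
    p=onx(fs,*S(*uv),x); print(n,(p*1000).round(1), "leg ang",np.degrees(np.arctan2(p[2]-.032,p[1]+.003)).round(1),"len",np.hypot(p[2]-.032,p[1]+.003).round(3))
print("top keeper",(1000*toP(onz(ft,165+205/5.333,135+290/5.333,.06))).round(1))
p,R=state()
z=np.array([np.sin(np.radians(40)),0,-np.cos(np.radians(40))]);y=np.array([0,1,0.]);T=np.c_[np.cross(y,z),y,z]
print("rotvec tool deg",np.degrees(Ro.from_matrix(R.T@T).as_rotvec()).round(2))
for tgt in((-.12,.02,.2),(-.1,-.045,.12)):
    print(tgt,"shift",(R.T@(np.array(tgt)-p)*1000).round(1))
E
```

```text
nearcorner [-41.  -23.8 163. ] leg ang 99.0 len 0.133
farcorner [ 41.  -23.6 163.2] leg ang 98.9 len 0.133
griptop [ -0.   13.3 123.5] leg ang 79.9 len 0.093
gripbase [ 0.   1.9 60.9] leg ang 80.3 len 0.029
keeper top(168,285) [  0.  111.    3.9] leg ang -13.9 len 0.117
top keeper [  1.6 114.1   0. ]
t 0.4 Ppos mm [-443.9  525.4  153.8] z [-0. -0. -1.] y [ 0.287  0.958 -0.   ] F [ 0.2 -0.3  0.5]
rotvec tool deg [ -5.82 -39.71 -15.97]
(-0.12, 0.02, 0.2) shift [-455.2 -391.3  -46.1]
(-0.1, -0.045, 0.12) shift [-493.  -447.9   33.9]
```

```bash
cat >> h.py <<'E'
def T40(l=40):
    l=np.radians(l);z=np.array([np.sin(l),0,-np.cos(l)]);y=np.array([0,1,0.]);return np.c_[np.cross(y,z),y,z]
def to(*tg,l=40):
    from scipy.spatial.transform import Rotation as Ro
    p,R=state(); print("rv",np.degrees(Ro.from_matrix(R.T@T40(l)).as_rotvec()).round(1))
    for t in tg: print(t,"mm",(R.T@(np.array(t)/1000-p)*1000).round(1))
E
python3 -c "
from h import *
to((-150,-65,120))"
```

```text
t 0.4 Ppos mm [-443.9  525.4  153.8] z [-0. -0. -1.] y [ 0.287  0.958 -0.   ] F [ 0.2 -0.3  0.5]
rv [ -5.8 -39.7 -16. ]
(-150, -65, 120) mm [-450.8 -481.4   33.9]
```

Emit:
move_arm(
  steps=[
    [255,-0.04,-0.045,0,-1.4,-9.9,-4],
    [255,-0.08,-0.09,0,-2.9,-19.8,-8],
    [255,-0.12,-0.13,0,-4.4,-29.8,-12],
    [255,-0.16,-0.175,0,-5.8,-39.7,-16],
    [255,-0.2,-0.215,0,-5.8,-39.7,-16],
  ],
)

```text
t: 1.02
eef_pos: [0.3027, 0.3399, 0.2133]
ee_rot: [[-0.765, -0.02, 0.643], [-0.017, 1.0, 0.012], [-0.644, -0.002, -0.765]]
wrist_force: [2.8, 0.2, -0.1]
finger_gap: 0.044
finger_force: 0.0
```

```bash
python3 -c "
from h import *
to((-150,-65,120),(-32,-65,110))"
```

```text
t 1.02 Ppos mm [-315.6  262.4  153.3] z [ 0.644  0.003 -0.765] y [-0.007  1.    -0.002] F [ 2.8  0.2 -0.1]
rv [0.2 0.1 0.4]
(-150, -65, 120) mm [-103.3 -328.4  131.2]
(-32, -65, 110) mm [-187.1 -329.1  214.8]
```

Emit:
move_arm(
  steps=[
    [255,-0.02,-0.055,0.025,0,0,0],
    [255,-0.04,-0.11,0.05,0,0,0],
    [255,-0.06,-0.165,0.075,0,0,0],
    [255,-0.08,-0.22,0.1,0,0,0],
    [255,-0.1,-0.275,0.13,0,0,0],
  ],
)

```text
t: 1.65
eef_pos: [0.4283, 0.1402, 0.2078]
ee_rot: [[-0.78, -0.015, 0.626], [-0.011, 1.0, 0.01], [-0.626, 0.001, -0.78]]
wrist_force: [-0.3, 1.5, 0.7]
finger_gap: 0.0002
finger_force: 0.0
```

```bash
python3 -c "
from h import *
to((-150,-65,120),(-32,-65,110))"
```

```text
t 1.65 Ppos mm [-192.9   60.9  147.8] z [ 0.626  0.001 -0.78 ] y [-0.001  1.     0.001] F [-0.3  1.5  0.7]
rv [ 0.1 -1.2  0. ]
(-150, -65, 120) mm [ -16.  -125.9   48.3]
(-32, -65, 110) mm [-101.7 -126.1  130. ]
```

Emit:
move_arm(
  steps=[
    [255,0,-0.05,0,0,0,0],
    [255,0,-0.09,0,0,0,0],
    [255,0,-0.09,0,0,0,0],
    [255,0,-0.09,0,0,0,0],
  ],
)

```text
t: 2.15
eef_pos: [0.4166, 0.0825, 0.2017]
ee_rot: [[-0.816, -0.014, 0.578], [-0.012, 1.0, 0.007], [-0.578, -0.001, -0.816]]
wrist_force: [-0.2, 0.4, 0.3]
finger_gap: 0.0004
finger_force: 0.0
```

```bash
python3 -c "
from h import *
to((-150,-65,120),(-32,-65,110))"
```

```text
t 2.15 Ppos mm [-205.4    3.4  141.7] z [ 0.578 -0.001 -0.816] y [ 0.     1.    -0.001] F [-0.2  0.4  0.3]
rv [-0.1 -4.7  0. ]
(-150, -65, 120) mm [-32.6 -68.3  49.9]
(-32, -65, 110) mm [-123.1  -68.3  126.3]
```

```bash
python3 -c "
from h import *
print(np.round(observe()['q'],2))"
```

```text
[ 0.09  0.08  2.32 -0.35  0.14 -1.16]
```

Emit:
move_arm(
  steps=[
    [255,-0.04,-0.01,0.03,0,-2,0],
    [255,-0.075,-0.03,0.06,0,-4.7,0],
    [255,-0.075,-0.05,0.06,0,-4.7,0],
    [255,-0.075,-0.068,0.06,0,-4.7,0],
  ],
)

```text
t: 2.65
eef_pos: [0.4907, 0.0556, 0.201]
ee_rot: [[-0.799, -0.027, 0.601], [-0.013, 1.0, 0.028], [-0.601, 0.015, -0.799]]
wrist_force: [-0.3, -0.6, -0.0]
finger_gap: 0.0003
finger_force: 0.0
```

```bash
python3 -c "
from h import *
to((-32,-65,110))
print(np.round(observe()['q'],2))"
```

```text
t 2.65 Ppos mm [-131.7  -24.6  141. ] z [ 0.601  0.019 -0.799] y [-0.013  1.     0.015] F [-0.3 -0.6 -0. ]
rv [ 1.1 -3.   0. ]
(-32, -65, 110) mm [-60.9 -42.2  83.9]
[-0.05  0.17  2.22  0.51  0.12 -2.13]
```

```bash
python3 -c "
from h import *
to((-80,-68,125),(-32,-68,110),l=30)"
```

```text
t 2.65 Ppos mm [-131.7  -24.6  141. ] z [ 0.601  0.019 -0.799] y [-0.013  1.     0.015] F [-0.3 -0.6 -0. ]
rv [1.1 7.  0.1]
(-80, -68, 125) mm [-31.6 -44.3  43. ]
(-32, -68, 110) mm [-60.9 -45.2  83.9]
```

Emit:
move_arm(
  steps=[
    [255,-0.012,-0.015,0.015,0.5,3.5,0],
    [255,-0.022,-0.03,0.03,1,7,0],
    [255,-0.032,-0.045,0.043,1,7,0],
    [255,-0.032,-0.045,0.043,1,7,0],
    [255,-0.032,-0.045,0.043,1,7,0],
  ],
)

```text
t: 3.28
eef_pos: [0.5421, 0.0128, 0.185]
ee_rot: [[-0.867, -0.017, 0.498], [-0.015, 1.0, 0.009], [-0.499, 0.0, -0.867]]
wrist_force: [-0.1, -0.1, 0.2]
finger_gap: 0.0008
finger_force: 0.0
```

```bash
python3 -c "
from h import *
to((-32,-68,110),l=30)
print(np.round(observe()['q'],2))"
```

```text
t 3.27 Ppos mm [-80.9 -68.1 125. ] z [ 0.499  0.002 -0.867] y [-0.003  1.     0.   ] F [-0.1 -0.1  0.2]
rv [ 0.1 -0.1  0.1]
(-32, -68, 110) mm [-34.9  -0.   37.4]
[-0.14  0.26  2.04  0.23  0.34 -1.92]
```

Emit:
move_arm(
  steps=[
    [255,-0.035,0,0.037,0,0,0],
    [255,-0.035,0.02,0.037,0,0,0],
    [255,-0.035,0.04,0.037,0,0,0],
    [255,-0.035,0.055,0.037,0,0,0],
    [255,-0.035,0.07,0.037,0,0,0],
  ],
)

```text
t: 3.9
eef_pos: [0.5895, 0.0844, 0.1707]
ee_rot: [[-0.866, -0.018, 0.499], [-0.015, 1.0, 0.009], [-0.499, -0.0, -0.867]]
wrist_force: [-0.1, -1.9, 0.3]
finger_gap: 0.0002
finger_force: 0.3
```

```bash
python3 - <<'E'
from h import *
to((-34,45,110),l=30)
f=grab_frame("side"); cv2.imwrite("pics/s2.png",cv2.resize(f["img"][100:250,180:330,::-1],(600,600),interpolation=cv2.INTER_CUBIC))
E
```

```text
t 3.9 Ppos mm [-32.5   2.8 110.7] z [ 0.499  0.002 -0.867] y [-0.004  1.    -0.   ] F [-0.1 -1.9  0.3]
rv [ 0.1 -0.1  0.2]
(-34, 45, 110) mm [ 1.5 42.2 -0.1]
```

View pics/s2.png

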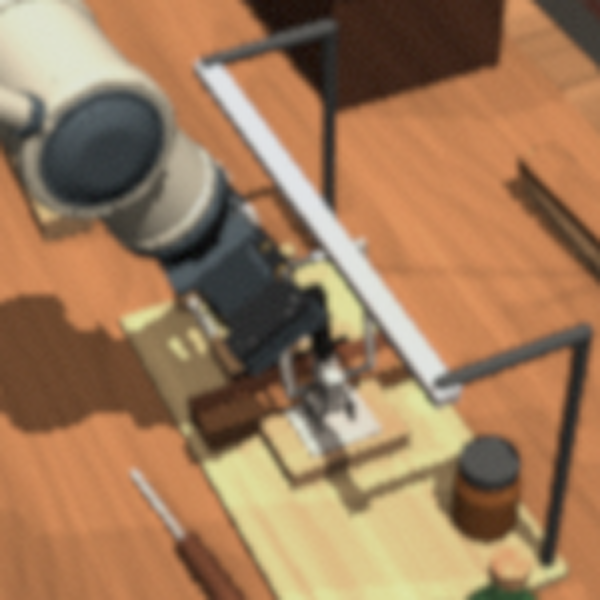

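The leg is being pushed: the far leg is at about (370,330) in the picture and the crossbar end is at (362,242). I'll continue to +y.

Emit:
move_arm(
  steps=[
    [255,0,0.013,0,0,0,0],
    [255,0,0.026,0,0,0,0],
    [255,0,0.039,0,0,0,0],
    [255,0,0.05,0,0,0,0],
    [255,0,0.05,0,0,0,0],
  ],
)

```text
t: 4.58
eef_pos: [0.589, 0.1339, 0.1707]
ee_rot: [[-0.866, -0.019, 0.499], [-0.016, 1.0, 0.009], [-0.499, -0.0, -0.867]]
wrist_force: [-0.2, 0.3, -0.7]
finger_gap: 0.0005
finger_force: 0.0
```

```bash
python3 - <<'E'
from h import *
to((-34,85,110),l=30)
f=grab_frame("side"); cv2.imwrite("pics/s3.png",cv2.resize(f["img"][100:250,180:330,::-1],(600,600),interpolation=cv2.INTER_CUBIC))
E
```

```text
t 4.58 Ppos mm [-32.3  52.4 110.7] z [ 0.499  0.002 -0.867] y [-0.005  1.    -0.   ] F [-0.2  0.3 -0.7]
rv [ 0.1 -0.1  0.2]
(-34, 85, 110) mm [ 1.7 32.6 -0.2]
```

View pics/s3.png

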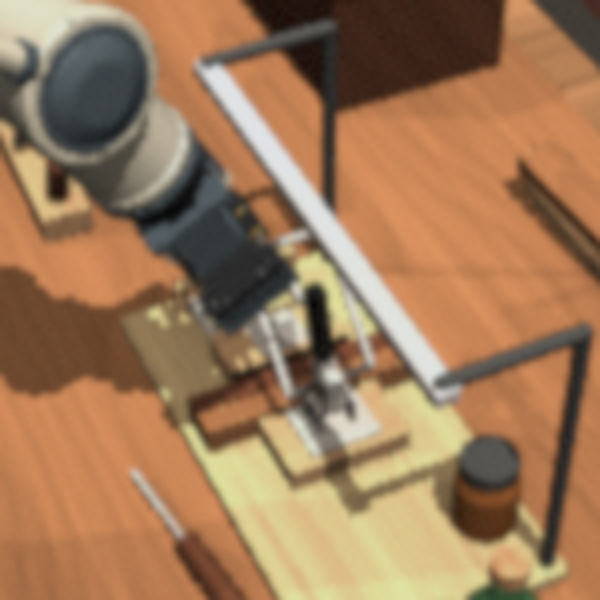

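The loop is leaning well over (crossbar near (290,240), contact force gone), and the lever still stands open. I'll push a bit more and then check that it has landed.

Emit:
move_arm(
  steps=[
    [255,0,0.015,0,0,0,0],
    [255,0,0.03,0,0,0,0],
    [255,0,0.03,0,0,0,0],
    [255,0,0.03,0,0,0,0],
    [255,0,0.03,0,0,0,0],
  ],
)

```text
t: 5.25
eef_pos: [0.5891, 0.1626, 0.1705]
ee_rot: [[-0.866, -0.017, 0.499], [-0.014, 1.0, 0.008], [-0.499, -0.0, -0.867]]
wrist_force: [0.2, -0.1, 0.7]
finger_gap: 0.0001
finger_force: 0.0
```

```bash
python3 - <<'E'
from h import *
to((10,70,75),(10,58,75),l=30)
f=grab_frame("side"); cv2.imwrite("pics/s4.png",cv2.resize(f["img"][100:250,180:330,::-1],(600,600),interpolation=cv2.INTER_CUBIC))
E
```

```text
t 5.25 Ppos mm [-31.8  81.1 110.5] z [ 0.499  0.001 -0.867] y [-0.003  1.    -0.   ] F [ 0.2 -0.1  0.7]
rv [ 0.1 -0.1  0.1]
(10, 70, 75) mm [-18.5 -11.2  51.6]
(10, 58, 75) mm [-18.4 -23.2  51.6]
```

View pics/s4.png

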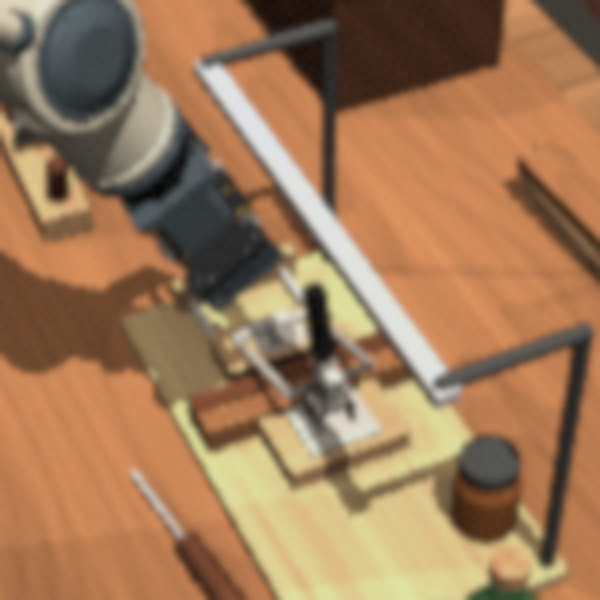

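The loop is down: the near leg runs from (290,390) to about (235,335), and the grip is still upright at (317,290). Next I'll move the fingers behind the grip on its +y side.

```bash
python3 - <<'E'
from h import *
f=grab_frame("side"); p=onx(f,180+235/4,100+336/4,-.041); print("near leg end",(p*1000).round(1))
to((0,75,80),l=36)
print(np.round(observe()['q'],2))
E
```

```text
near leg end [-41.  112.4   0.3]
t 5.35 Ppos mm [-31.7  81.2 110.6] z [ 0.499  0.001 -0.866] y [-0.003  1.    -0.   ] F [ 0.7 -0.5  0.7]
rv [ 0.1 -6.1  0.1]
(0, 75, 80) mm [-12.2  -6.3  42.3]
[ 0.23  0.37  1.89 -0.29  0.38 -1.11]
```

Emit:
move_arm(
  steps=[
    [255,0,-0.006,0,0,-3,0],
    [255,0,-0.006,0,0,-6,0],
    [255,-0.006,-0.006,0.021,0,-6,0],
    [255,-0.012,-0.006,0.042,0,-6,0],
    [255,-0.012,-0.006,0.042,0,-6,0],
  ],
)

```text
t: 5.98
eef_pos: [0.6209, 0.1574, 0.1393]
ee_rot: [[-0.81, -0.017, 0.586], [-0.014, 1.0, 0.009], [-0.586, -0.0, -0.81]]
wrist_force: [-0.0, 0.3, 0.2]
finger_gap: 0.0002
finger_force: 0.0
```

```bash
python3 - <<'E'
from h import *
to((0,49,82),(0,35,88),(0,22,92),(0,10,94),(0,0,94),l=36)
f=grab_frame("side"); cv2.imwrite("pics/s5.png",cv2.resize(f["img"][110:235,195:320,::-1],(600,600),interpolation=cv2.INTER_CUBIC))
E
```

```text
t 5.97 Ppos mm [-0.1 75.4 79.3] z [ 0.586  0.001 -0.81 ] y [-0.003  1.    -0.   ] F [-0.   0.3  0.2]
rv [ 0.1 -0.1  0.1]
(0, 49, 82) mm [ -1.6 -26.4  -2.2]
(0, 35, 88) mm [ -5.1 -40.4  -7.1]
(0, 22, 92) mm [ -7.4 -53.4 -10.3]
(0, 10, 94) mm [ -8.6 -65.4 -12. ]
(0, 0, 94) mm [ -8.5 -75.4 -12. ]
```

View pics/s5.png

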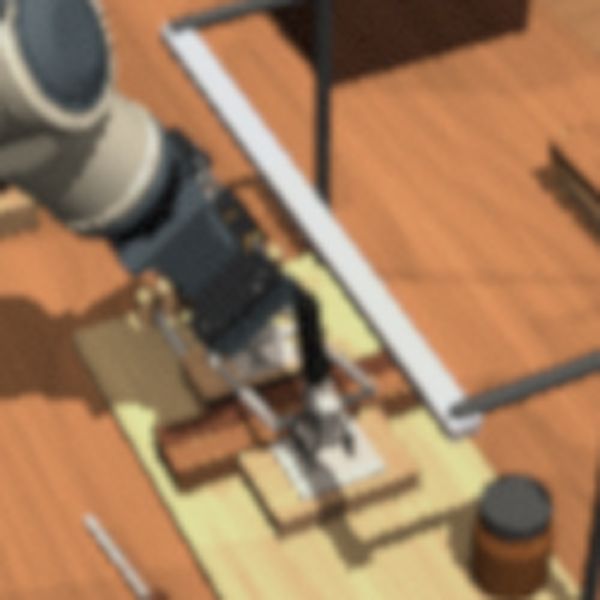

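The fingers stand on the +y side of the black grip (310,330), and the near leg runs down to (160,325) beyond the keeper. Next I'll push the lever over.

Emit:
move_arm(
  steps=[
    [255,-0.002,-0.014,-0.001,0,0,0],
    [255,-0.002,-0.027,-0.002,0,0,0],
    [255,-0.005,-0.04,-0.007,0,0,0],
    [255,-0.007,-0.053,-0.01,0,0,0],
    [255,-0.008,-0.065,-0.012,0,0,0],
  ],
)

```text
t: 6.65
eef_pos: [0.6206, 0.0925, 0.1555]
ee_rot: [[-0.809, -0.017, 0.588], [-0.014, 1.0, 0.01], [-0.588, 0.0, -0.809]]
wrist_force: [-0.2, 1.6, -1.7]
finger_gap: 0.0004
finger_force: 0.6
```

```bash
python3 - <<'E'
from h import *
to((0,0,94),(0,-10,93),(0,-20,91),(0,-30,88),(0,-42,81),l=36)
E
```

```text
t 6.65 Ppos mm [-1.3 10.6 95.5] z [ 0.588  0.002 -0.809] y [-0.003  1.     0.   ] F [-0.2  1.6 -1.7]
rv [ 0.1 -0.   0.1]
(0, 0, 94) mm [ -0.1 -10.6   2. ]
(0, -10, 93) mm [  0.5 -20.6   2.8]
(0, -20, 91) mm [  1.7 -30.6   4.4]
(0, -30, 88) mm [  3.5 -40.6   6.8]
(0, -42, 81) mm [  7.6 -52.6  12.4]
```

Emit:
move_arm(
  steps=[
    [255,0,-0.011,0.002,0,0,0],
    [255,0.0005,-0.021,0.003,0,0,0],
    [255,0.0017,-0.031,0.0045,0,0,0],
    [255,0.0035,-0.041,0.007,0,0,0],
    [255,0.0075,-0.052,0.0125,0,0,0],
  ],
)

```text
t: 7.28
eef_pos: [0.6242, 0.0404, 0.1454]
ee_rot: [[-0.815, -0.02, 0.579], [-0.014, 1.0, 0.014], [-0.579, 0.003, -0.815]]
wrist_force: [-3.3, 3.7, -0.8]
finger_gap: 0.0004
finger_force: 2.0
```

```bash
python3 - <<'E'
from h import *
to((0,-42,81),(0,-53,73),(0,-63,64),(0,-72,55),(0,-80,45),(0,-86,36),(0,-90,28),l=36)
f=grab_frame("side"); cv2.imwrite("pics/s6.png",cv2.resize(f["img"][110:235,195:320,::-1],(600,600),interpolation=cv2.INTER_CUBIC))
E
```

```text
t 7.28 Ppos mm [  1.6 -41.6  85.4] z [ 0.579  0.006 -0.815] y [-0.006  1.     0.003] F [-3.3  3.7 -0.8]
rv [ 0.4 -0.6  0.2]
(0, -42, 81) mm [ 3.9 -0.4  2.7]
(0, -53, 73) mm [  8.6 -11.4   9.1]
(0, -63, 64) mm [ 13.8 -21.5  16.4]
(0, -72, 55) mm [ 19.  -30.5  23.7]
(0, -80, 45) mm [ 24.9 -38.5  31.8]
(0, -86, 36) mm [ 30.1 -44.5  39.1]
(0, -90, 28) mm [ 34.7 -48.6  45.6]
```

View pics/s6.png

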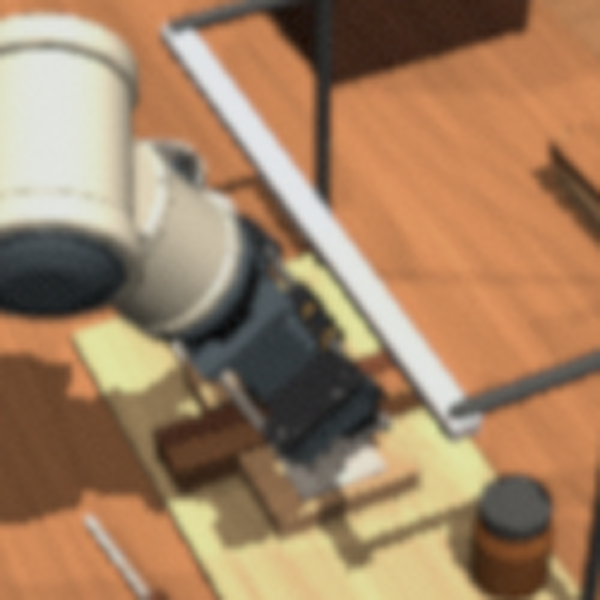

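The hand now hides the lever, but the wrist feels about 4 N in +y, so contact is steady. I'll continue along the arc, easing the lean slightly.

Emit:
move_arm(
  steps=[
    [255,0.005,-0.006,0.005,0,1,0],
    [255,0.0085,-0.012,0.009,0,2,0],
    [255,0.011,-0.017,0.013,0,3,0],
    [255,0.014,-0.022,0.017,0,4,0],
    [255,0.0165,-0.026,0.02,0,4,0],
  ],
)

```text
t: 7.95
eef_pos: [0.6242, 0.0137, 0.1187]
ee_rot: [[-0.854, -0.019, 0.52], [-0.015, 1.0, 0.012], [-0.521, 0.003, -0.854]]
wrist_force: [-0.0, 0.8, 0.9]
finger_gap: 0.0007
finger_force: 0.5
```

```bash
python3 - <<'E'
from h import *
print(np.round(observe()['q'],2))
to((2,-72,55),(2,-80,45),(2,-86,36),(2,-90,28),l=32)
E
```

```text
[-0.11  0.48  1.95  0.39  0.19 -2.07]
t 7.95 Ppos mm [  1.3 -68.3  58.7] z [ 0.521  0.005 -0.854] y [-0.005  1.     0.003] F [-0.   0.8  0.9]
rv [ 0.3 -0.6  0.2]
(2, -72, 55) mm [ 1.3 -3.7  3.5]
(2, -80, 45) mm [  6.5 -11.8  12. ]
(2, -86, 36) mm [ 11.2 -17.8  19.6]
(2, -90, 28) mm [ 15.4 -21.8  26.4]
```

Emit:
move_arm(
  steps=[
    [255,0.002,-0.006,0.006,0,2,0],
    [255,0.0065,-0.012,0.012,0,4,0],
    [255,0.009,-0.015,0.016,0,6,0],
    [255,0.011,-0.018,0.0195,0,7,0],
    [255,0.011,-0.018,0.0195,0,7,0],
  ],
)

```text
t: 8.57
eef_pos: [0.6253, -0.0042, 0.0963]
ee_rot: [[-0.91, -0.019, 0.413], [-0.016, 1.0, 0.01], [-0.413, 0.003, -0.911]]
wrist_force: [-0.1, 0.1, 0.1]
finger_gap: 0.0005
finger_force: 0.0
```

```bash
python3 - <<'E'
from h import *
print(np.round(observe()['q'],2))
to((2,-90,30),(2,-92,24),(2,-92,20),l=25)
E
```

```text
[-0.14  0.52  1.86  0.2   0.35 -1.9 ]
t 8.57 Ppos mm [  2.1 -86.2  36.3] z [ 0.413  0.004 -0.911] y [-0.005  1.     0.003] F [-0.1  0.1  0.1]
rv [ 0.2 -0.6  0.2]
(2, -90, 30) mm [ 2.7 -3.8  5.7]
(2, -92, 24) mm [ 5.2 -5.8 11.1]
(2, -92, 20) mm [ 6.8 -5.8 14.8]
```

Emit:
move_arm(
  steps=[
    [255,0.0027,-0.004,0.006,0,0,0],
    [255,0.0052,-0.006,0.011,0,0,0],
    [255,0.006,-0.006,0.013,0,0,0],
    [255,0.006,-0.006,0.013,0,0,0],
  ],
)

```text
t: 9.07
eef_pos: [0.625, -0.0099, 0.082]
ee_rot: [[-0.91, -0.019, 0.413], [-0.016, 1.0, 0.01], [-0.413, 0.003, -0.911]]
wrist_force: [-0.1, 0.2, -0.1]
finger_gap: 0.0004
finger_force: 0.0
```

```bash
python3 - <<'E'
from h import *
to((2,-92,80),(-140,-92,120),l=25)
E
```

```text
t 9.07 Ppos mm [  1.8 -91.9  22. ] z [ 0.413  0.004 -0.911] y [-0.005  1.     0.003] F [-0.1  0.2 -0.1]
rv [ 0.3 -0.6  0.2]
(2, -92, 80) mm [-24.2   0.1 -52.7]
(-140, -92, 120) mm [  88.6    0.9 -147.8]
```

Emit:
move_arm(
  steps=[
    [255,0,0,-0.03,0,0,0],
    [255,0,0,-0.07,0,0,0],
    [255,0,-0.02,-0.12,0,0,0],
    [255,0.03,-0.06,-0.16,0,0,0],
    [255,0.05,-0.11,-0.17,0,0,0],
  ],
)

```text
t: 9.7
eef_pos: [0.5107, -0.1226, 0.2183]
ee_rot: [[-0.909, -0.021, 0.416], [-0.019, 1.0, 0.01], [-0.417, 0.001, -0.909]]
wrist_force: [0.9, -0.2, -0.8]
finger_gap: 0.0006
finger_force: 0.0
```

```bash
python3 - <<'E'
from h import *
to((2,-92,80),l=25)
I=[]
for n,b in(("side",(110,235,200,300)),("top",(140,230,180,300))):
    f=grab_frame(n); c=f["img"][b[0]:b[1],b[2]:b[3],::-1]; k=600/c.shape[0] if n=="side" else 3.333
    I.append(c)
a=cv2.resize(I[0],(400,500),interpolation=cv2.INTER_CUBIC);b=cv2.resize(I[1],(400,300),interpolation=cv2.INTER_CUBIC)
o=np.zeros((500,800,3),np.uint8);o[:,:400]=a;o[:300,400:]=b;cv2.imwrite("pics/f7.png",o)
E
```

```text
t 9.7 Ppos mm [-114.2 -203.1  158.3] z [ 0.417  0.004 -0.909] y [-0.007  1.     0.001] F [ 0.9 -0.2 -0.8]
rv [ 0.2 -0.4  0.4]
(2, -92, 80) mm [-73.7 110.1 120. ]
```

View pics/f7.png

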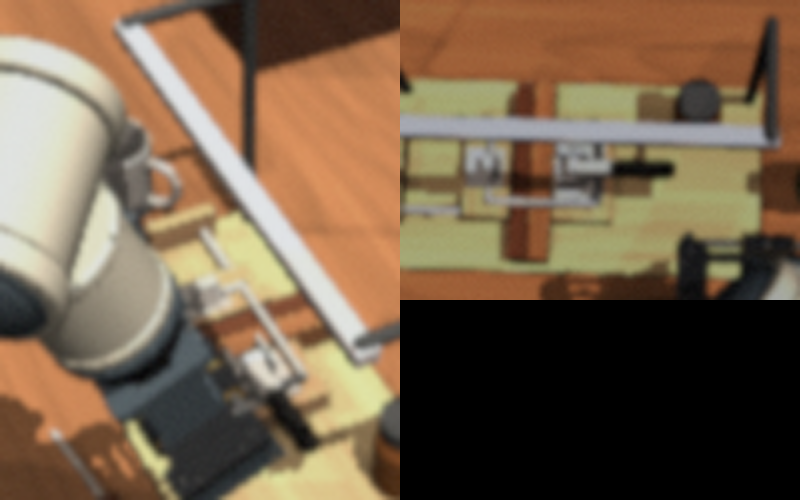

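The lever lies over to -y, with the grip at (615–672,170) in the top view. The loop spans from the lever to the keeper, its near leg along row 203 and the crossbar at column 487. I'll work out how far the lever has gone from these pixels.

```bash
python3 - <<'E'
from h import *
fs,ft=grab_frame("side"),grab_frame("top")
S=lambda u,v:(200+u/4,110+v/4);T=lambda u,v:(180+(u-400)/3.3333,140+v/3.3333)
p,e=tri(fs,S(306,441),ft,T(672,170));p=toP(p);print("grip end",(p*1000).round(1),e,np.degrees(np.arctan2(p[2],p[1])))
p=onx(fs,*S(306,441),0);print("onx",(p*1000).round(1),np.degrees(np.arctan2(p[2],p[1])))
p=toP(onz(ft,*T(487,203),.05));print("near bar corner",(p*1000).round(1))
p=onx(fs,*S(240,288),.041);print("far bar corner side",(p*1000).round(1))
to((0,-95,22),(0,-95,60),(-30,-95,90),l=22)
E
```

```text
grip end [  -1.9 -118.6   16.9] 6.518794392259059e-05 171.8836956455504
onx [  -0.  -115.3   12.3] 173.91380599987406
near bar corner [-43.1 102.2 -10. ]
far bar corner side [ 41.   97.5 -12. ]
t 9.9 Ppos mm [-113.7 -204.   156.4] z [ 0.414  0.003 -0.91 ] y [-0.002  1.     0.002] F [ 0.8 -0.4  0.2]
rv [0.2 2.5 0.1]
(0, -95, 22) mm [-47.9 108.5 169.8]
(0, -95, 60) mm [-63.6 108.5 135.2]
(-30, -95, 90) mm [-48.8 108.7  95.5]
```

```bash
python3 -c "
from plant import *
print(job_done())"
```

```text
the job is handed in; nothing more can be done
None
```

The clamp is locked as far as I can measure: the lever sits at about 172–174° (175° is its stop, about 167° the pass mark), the loop's crossbar is behind the keeper, and the job is handed in, but no verdict came back.

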